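Load a hinge-strap blank from the anvil into the lever punch

TASK

Draw the thin strap blank along the anvil's face with a light touch, never letting it drop, until its square end juts out over the heel edge, and lift it from there by pinching the jutting end. Lay it flat between the strip guides of the lever punch, clipped end foremost, feed it under the spring shoe until it is snug against the end gauge, without shifting the gauge from its setting, and let go of it there. Leave the hammer, brush and tongs alone.

Things in the scene. Friction and masses are not known exactly. Their poses are not given: they have to be found in the camera images.
- blank_center (a point): Strap-hinge blank: loose flat bar of bright steel, 180 x 40 x 3 mm, 0.17 kg, tail end square, lead end with two 9 mm clipped corners. Lies flat along the anvil's face, tail 9 to 36 mm inside the heel edge, up to 0.12 rad askew. Freshly ground: scored if pressed on the anvil with over 60 N. This point: its centre, half-way up; x along the length from tail to lead, y across the 40 mm width, z up.
- blank_tail (a point): Middle of the blank's square tail end, half-way up its thickness; axes as blank_center.
- blank_lead (a point): Middle of the blank's clipped lead end (its end face there is 22 mm wide), half-way up its thickness; axes as blank_center.
- heel_edge (a point): Middle of the top edge of the anvil's square heel end, level with the face, 200 mm above the bench. x points from the heel edge towards the horn, z up. The flat face is 90 mm wide and runs 230 mm along x from here. The heel is 37 mm thick below the face, with open air beyond and beneath it.
- anvil: Fixed dark steel anvil with a round tapered horn, 418 mm long, 200 mm high; origin under the middle of its foot (260 x 176 mm), 150 mm along x from heel_edge; x towards the horn. Bare steel slides on it with a friction of about 0.17 to 0.33.
- bed_front (a point): Middle of the front edge of the lever punch's feed bed, on top of it, 120 mm above the bench. x is the level feed direction to the end gauge, y points to the machine's open side. The flat bed is 215 mm long, 56 mm wide. Two strip guides, 6 mm high, 48 mm apart, line it from 0 to 50 mm along x. In front of the bed (-x) it is open down to the 22 mm high base plate.
- punch: Fixed bench lever punch, green C-frame; origin on the bench under the ram, 65 mm along x from bed_front. Column at y -75 to -150 mm; its arm (x -20 to 20 mm, to y = 28 mm, underside 165 mm up) overhangs the bed; punch point 36 mm above the bed. Open at +y: a strip can be laid in from that side or the front. Hand lever rises towards -y.
- shoe_toe (a point): Tip of the upturned toe of the spring shoe, 9 mm above the bed, axes as bed_front, 95 mm along x from it. The shoe, 20 mm wide, slopes down from here to a sole (19 to 31 mm along x) 1.5 mm above the bed; a spring lets it rise and presses a 3 mm strip with 12 N: entering takes a push of up to some 20 N, sliding on under it some 5 to 14 N. Its bracket stands at the -y side.
- gauge_face (a point): End gauge: steel block 34 mm wide, 22 mm high on the bed behind the shoe, with a brass thumbscrew. This point: middle of its face that looks back along the feed, 1.5 mm above the bed; axes as bed_front, from which it is 131 to 145 mm along x. Lightly clamped: pushed with over about 18 N it slips. With the blank against it the blank's tail juts 35 to 49 mm out in front of the bed.
- hammer: Forging hammer lying on the bench, wooden handle, 300 mm long, 0.9 kg; origin at the middle of its length on the bench. Not to be disturbed.
- brush: Block wire brush with a wooden bow handle, 220 mm long, 71 mm high; origin at the middle of its underside. Not to be disturbed.
- tongs: Forging tongs lying on the bench, 360 mm long, dark steel; origin on the bench under the reins, 26 mm from the rivet. Not to be disturbed.
Not all that is in view belongs to the job. What is shaped like the part that bears blank_center but black or green is not meant.

How it is judged:
By the outcome, as a careful person would: the job done as asked, in the order asked, and still so for the second after the job is handed in, with the robot touching nothing.
It also fails if it takes over 72 s, if anything falls off the work surface, if the arm or the gripper's body presses on something with over 40 N, if the wrist force passes 120 N, or if a joint passes its speed limit or range.

ROBOT

A 7-joint arm with a two-finger parallel gripper is mounted at the origin on the work surface. World frame = base frame: x ahead of the robot, y to its left, z up, the work surface at z = 0. Lengths are in mm, angles in degrees, forces in N, time in s.
With the tool pointing down it reaches from about 425 to 950 mm from the base axis. Payload 4.7 kg.
Tool frame: the origin (TCP) lies midway between the tips of the shut fingers; the grasp point (between the pads) lies 19 mm behind it; z points along the fingers, y is the direction in which the jaws open and shut (so a half turn about z gives the same grasp; the last joint's range is limited). The gripper opens to 87 mm and grips with 3 to 60 N. Pads are 19 mm wide; open, the fingers measure 117 mm over their backs; the gripper's body (75 mm by 190 mm) begins 51 mm behind the grasp point.
Start: joints at [71.511, 26.849, -2.785, 87.806, 1.381, 65.374, -4.715], TCP at [195.521, -646.081, 222.573] pointing down, gripper open.
Joint ranges: [-148.3, 148.3], [-19.14, 114.17], [-79.39, 73.82], [5.75, 140.21], [-59.74, 239.74], [12.07, 113.84], [-152.46, 152.46]. Speed limits (degrees/s): [147.25, 147.25, 180, 180, 180, 180, 180].

INTERFACE

Orientations are given as a 3x3 rotation matrix whose columns are the frame's x, y, z axes.
In Python, from workcell import ctrl gives the robot as it stands. The module is installed in compiled form; this text tells all that it offers.
- The arm moves only by the tool play_rows, never from a script. Its argument "moves" is text: rows parted by semicolons, each of 7 numbers parted by spaces: the turn, a rotation vector about the tool's x, y, z in rad, then the shift along the tool's x, y, z in m, then the gripper command: -1 is fully open, 1 is shut, values between are in proportion. In form: wx wy wz tx ty tz hand; .... A call has 1 to 12 rows; each row is the pose to reach, as a shift and turn from the pose measured when the call began, along the tool's axes at that moment; what a row does not reach only later rows make up. A row lasts 1/8 s, in which the tool goes at most 62.5 mm and 10.7 degrees, less where a joint would pass 70% of its speed; a pose out of reach is approached as far as the arm can. A call with a gripper value outside its range is refused whole. The fingers move at their own pace and stop on an object; "squeeze" is the grip in N (left out, the last holds). Time passes only in rows, so rows that repeat a pose let the fingers close. It gives the time, the measured TCP pose, the force and the opening at its end, in the units of the state.
- ctrl.read_state(): the state, without advancing time (a new reading comes with each control period).
- ctrl.camera(name): name is "scene" or "top" or "wrist"; returns a dict with "img" (400x640x3 uint8, blue, green, red), "range_z" (400x640 float32, mm along the optical axis (not along the pixel's ray), 0 where there is no reading), "fx", "fy", "cx", "cy" (pixels), "R" (3x3) and "t" (3): a world point X has camera coordinates R X + t. Camera axes: x right, y down, z forward; pixel columns grow to the right and rows downward; lengths in mm; the calibration is good to about 2 mm. A picture is of the moment at which its call begins.
- ctrl.finish_job(): hands the job in, once; it reports no verdict.
The state is a dict: "time": time; "joint_positions": joint angles; "joint_vel": joint speeds; "tau": joint torques, N m; "eef_pos": TCP position; "tool_rot": TCP orientation; "contact_force": force on the tool from outside, world axes, zero at the start; "moment": the same for the moment, N m; "gripper_width": finger opening in mm.
Only numpy, scipy, OpenCV 4.12 (cv2) and the standard library are available. Lean on these libraries where they do the work, as an engineer would, in place of code of your own. Each camera call takes 0.05 s, during which the arm holds its last target. There are 200 camera calls.

## Working session

There is one attempt and no reset: what is moved stays moved. The work goes in short steps, Python scripts to look and compute and a tool call to move; the robot and the scene stay as the last step left them, time stands still between calls to the robot, and variables do not carry over. Pictures are saved under pics/ and viewed, about 8 in all and at most 12, crops included, and the job is handed in when it is done.

Besides the shell and the picture viewer there is one more tool, called after "Request:" in YAML: its name, and indented under it one key for each argument. play_rows: Moves the arm, as the interface text tells. Its arguments: {"type":"object","properties":{"moves":{"type":"string"},"squeeze":{"type":"number"}},"required":["moves"]}

```bash
mkdir -p pics
python3 - <<'E'
from workcell import ctrl
import cv2,numpy as np,pickle
s=ctrl.read_state();print({k:np.round(v,3).tolist() for k,v in s.items()})
D={n:ctrl.camera(n) for n in("scene","top")}
pickle.dump(D,open("d0.pkl","wb"))
for n,c in D.items():
    print(n,c["fx"],c["fy"],c["cx"],c["cy"],np.round(c["R"],3).tolist(),np.round(c["t"],1).tolist(),(c["range_z"]>0).mean())
    cv2.imwrite(f"pics/{n}0.png",c["img"])
E
```

```text
{'time': 0.0, 'joint_positions': [71.51, 26.899, -2.784, 87.875, 1.38, 65.373, -4.715], 'joint_vel': [-0.009, -0.023, -0.017, 0.001, -0.024, 0.099, -0.001], 'tau': [0.001, -50.798, -0.08, -23.616, -0.061, 0.038, 0.0], 'eef_pos': [195.309, -645.496, 221.473], 'tool_rot': [[0.957, 0.29, -0.001], [0.29, -0.957, 0.002], [-0.0, -0.002, -1.0]], 'contact_force': [-0.46, 0.172, 0.055], 'moment': [0.015, -0.024, -0.016], 'gripper_width': 86.893}
scene 447.84585220881144 447.84585220881144 313.48482390754117 196.20360642773815 [[-0.764, 0.645, -0.005], [0.404, 0.473, -0.783], [-0.503, -0.6, -0.622]] [407.4, -128.5, 1838.9] 0.9958984375
top 415.58799745083957 415.58799745083957 319.7987495457654 198.71349939483838 [[0.027, -1.0, 0.015], [-0.994, -0.028, -0.101], [0.101, -0.012, -0.995]] [-22.5, 557.9, 1350.7] 0.99603515625
```

View pics/scene0.png

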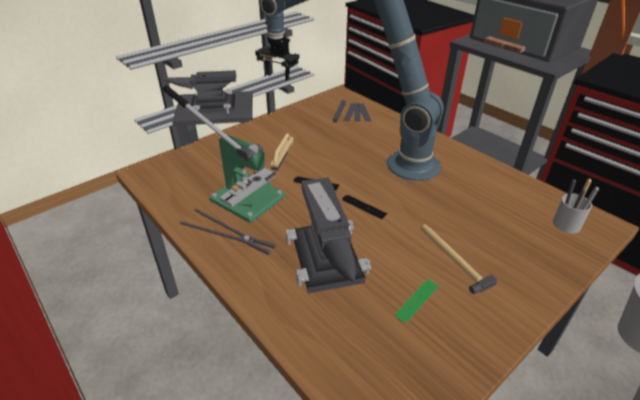

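View pics/top0.png

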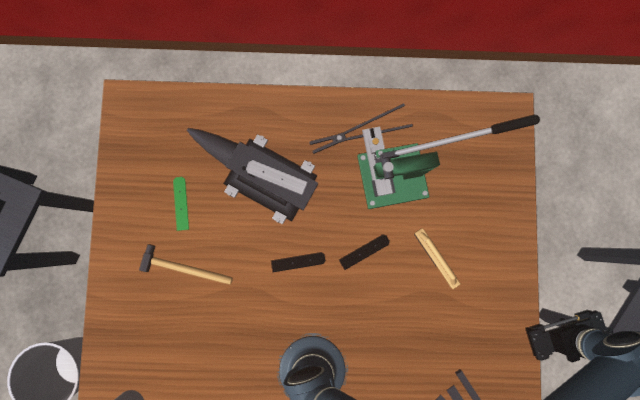

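The top view shows the anvil at (265,178), with its heel at about (312,195) and the bright blank at (277,178). The punch bed runs from (385,195) up to the gauge at about (372,135). Next I measure these.

```bash
cat > h.py <<'E'
import numpy as np,cv2,pickle
from workcell import ctrl
def ray(c,px,z):
    px=np.atleast_2d(np.asarray(px,float))
    d=np.c_[(px[:,0]-c["cx"])/c["fx"],(px[:,1]-c["cy"])/c["fy"],np.ones(len(px))]@c["R"]
    o=-c["R"].T@c["t"]
    return o+d*((z-o[2])/d[:,2])[:,None]
def proj(c,X):
    q=np.atleast_2d(X)@c["R"].T+c["t"]; return np.c_[q[:,0]/q[:,2]*c["fx"]+c["cx"],q[:,1]/q[:,2]*c["fy"]+c["cy"]]
def cloud(c):
    v,u=np.mgrid[0:400,0:640]; z=c["range_z"]
    P=np.stack([(u-c["cx"])/c["fx"]*z,(v-c["cy"])/c["fy"]*z,z],-1)-c["t"]
    return P@c["R"]
def blobs(m,amin=100):
    n,l,s,ce=cv2.connectedComponentsWithStats(m.astype(np.uint8))
    return [(l==i) for i in range(1,n) if s[i,4]>=amin]
def rect(c,m,z):
    """min-area rectangle of a mask cast onto plane z (mm, world xy)"""
    cs,_=cv2.findContours(m.astype(np.uint8),cv2.RETR_EXTERNAL,cv2.CHAIN_APPROX_NONE)
    k=max(cs,key=cv2.contourArea)[:,0]
    return cv2.minAreaRect(ray(c,k,z)[:,:2].astype(np.float32))
E
python3 - <<'E'
from h import *
D=pickle.load(open("d0.pkl","rb"));c=D["top"]
P=cloud(c);g=c["img"].astype(int)
hs=cv2.cvtColor(c["img"],cv2.COLOR_BGR2HSV)
z=P[...,2]; 
roi=np.zeros((400,640),bool);roi[80:230,180:450]=1
print("anvil top z",np.median(z[165:190,265:290]))
m=roi&(hs[...,1]<60)&(hs[...,2]>120)
for b in blobs(m,60):
    v,u=np.where(b);r=rect(c,b,np.median(z[b]));print(u.mean().round(),v.mean().round(),b.sum(),np.median(z[b]).round(1),np.round(cv2.boxPoints(r),1).tolist(),np.round(r[1],1))
m=roi&(z>190)&(z<206)
for b in blobs(m,60):
    r=rect(c,b,200);print("face",b.sum(),np.round(cv2.boxPoints(r),1).tolist(),np.round(r[1],1))
m=roi&(z>112)&(z<128)
for b in blobs(m,60):
    v,u=np.where(b);r=rect(c,b,120);print("z120",u.mean().round(),v.mean().round(),b.sum(),np.round(cv2.boxPoints(r),1).tolist(),np.round(r[1],1))
m=roi&(z>10)&(z<30)&(hs[...,1]>80)&(hs[...,0]>50)&(hs[...,0]<90)
for b in blobs(m,60):
    r=rect(c,b,22);print("base",b.sum(),np.round(cv2.boxPoints(r),1).tolist(),np.round(r[1],1))
a=cv2.resize(c["img"][100:220,230:450],None,fx=3.6,fy=3.6,interpolation=cv2.INTER_CUBIC);cv2.imwrite("pics/c1.png",a)
E
```

```text
anvil top z 202.1114167930384
347.0 83.0 1583 -749.2 [[1201.9000244140625, 743.2999877929688], [1249.199951171875, -696.0], [1299.0999755859375, -694.4000244140625], [1251.800048828125, 745.0]] [  50.  1440.2]
376.0 160.0 778 120.6 [[560.7000122070312, -175.8000030517578], [572.7000122070312, -234.3000030517578], [784.7000122070312, -190.60000610351562], [772.7000122070312, -132.10000610351562]] [216.5  59.8]
260.0 140.0 106 45.2 [[722.7000122070312, 187.0], [749.7000122070312, 171.6999969482422], [768.9000244140625, 205.6999969482422], [742.0, 221.0]] [39. 31.]
423.0 146.0 300 280.0 [[657.7999877929688, -209.1999969482422], [699.2999877929688, -359.8999938964844], [713.9000244140625, -355.79998779296875], [672.4000244140625, -205.1999969482422]] [ 15.1 156.3]
276.0 177.0 846 203.3 [[551.7000122070312, 47.5], [589.4000244140625, 33.599998474121094], [652.4000244140625, 203.6999969482422], [614.7000122070312, 217.60000610351562]] [181.4  40.2]
307.0 166.0 109 44.3 [[641.7999877929688, 25.799999237060547], [670.0999755859375, 12.5], [686.5999755859375, 47.5], [658.2000122070312, 60.799
[... 380 characters left out ...]
 29.9]
279.0 217.0 109 44.5 [[469.6000061035156, 114.80000305175781], [495.8999938964844, 100.80000305175781], [514.4000244140625, 135.39999389648438], [488.1000061035156, 149.5]] [39.3 29.8]
face 2349 [[508.20001220703125, 44.099998474121094], [588.7000122070312, 2.5999999046325684], [706.4000244140625, 231.39999389648438], [625.9000244140625, 272.79998779296875]] [257.3  90.6]
z120 377.0 163.0 755 [[562.4000244140625, -174.39999389648438], [575.7999877929688, -238.8000030517578], [786.7999877929688, -194.8000030517578], [773.2999877929688, -130.39999389648438]] [215.5  65.8]
base 1133 [[531.5, -169.5], [575.0999755859375, -371.0], [755.5999755859375, -332.0], [712.0, -130.5]] [184.6 206.2]
```

View pics/c1.png

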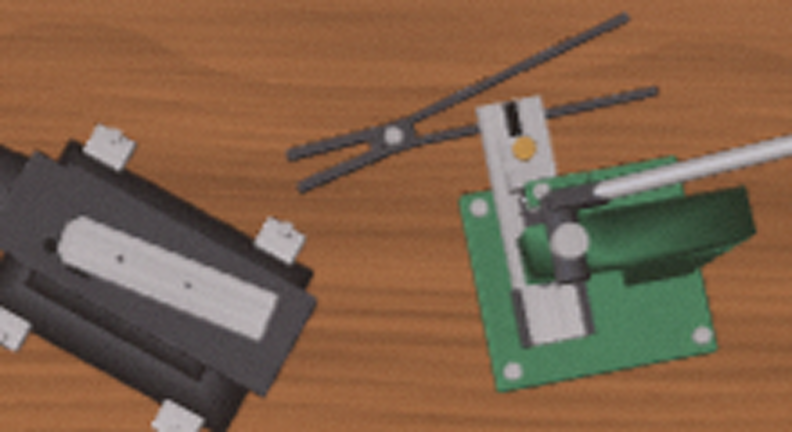

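The blank's lead is towards the horn and its tail about 25 mm inside the heel. It is skewed about 7°, and its size reads 181x40, so the measurement holds. I plan to pinch it by its edges with the tool pointing down. First I hover over it and check with the wrist camera.

```bash
cat >> h.py <<'E'
from scipy.spatial.transform import Rotation as Ro
def to(x,y,z,yaw):
    s=ctrl.read_state();R=np.array(s["tool_rot"]);p=np.array(s["eef_pos"])
    a=np.radians(yaw);T=np.array([[np.cos(a),np.sin(a),0],[np.sin(a),-np.cos(a),0],[0,0,-1]])
    w=Ro.from_matrix(R.T@T).as_rotvec();t=R.T@(np.array([x,y,z])-p)/1000
    print("row",np.round(w,4),np.round(t,4))
def st():
    s=ctrl.read_state();R=np.array(s["tool_rot"]);print("t",round(s["time"],2),"p",np.round(s["eef_pos"],1),"yaw",round(float(np.degrees(np.arctan2(R[1,0],R[0,0]))),2),"tilt",np.round(R[:2,2],4),"F",np.round(s["contact_force"],2),"M",np.round(s["moment"],2),"w",round(s["gripper_width"],1),"q",np.round(s["joint_positions"],0))
E
python3 -c "
from h import *
to(195,-645,380,17);to(560,60,380,69.7)"
```

```text
row [-0.0018  0.0001 -0.0028] [-0.0002 -0.0009 -0.1584]
row [-1.700e-03 -7.000e-04 -9.226e-01] [ 0.5534 -0.57   -0.1574]
```

Request:
play_rows:
  moves: "0 0 0 0 0 -0.06 -1; 0 0 0 0 0 -0.12 -1; 0 0 -0.1 0.05 -0.05 -0.158 -1; 0 0 -0.2 0.1 -0.1 -0.158 -1; 0 0 -0.3 0.15 -0.15 -0.158 -1; 0 0 -0.4 0.2 -0.2 -0.158 -1; 0 0 -0.5 0.24 -0.25 -0.158 -1; 0 0 -0.6 0.28 -0.29 -0.158 -1; 0 0 -0.7 0.32 -0.33 -0.158 -1; 0 0 -0.8 0.36 -0.37 -0.158 -1; 0 0 -0.9 0.4 -0.41 -0.158 -1; 0 0 -0.922 0.44 -0.45 -0.158 -1"
  squeeze: 30

```text
time: 1.6
eef_pos: [480.8, -96.8, 380.2]
tool_rot: [[0.347, 0.938, -0.001], [0.938, -0.347, 0.001], [0.001, -0.001, -1.0]]
contact_force: [0.6, -0.6, -0.6]
gripper_width: 87.0
```

```bash
python3 -c "
from h import *
st();to(560,60,380,69.7)"
```

```text
t 1.6 p [480.8 -96.8 380.2] yaw 69.7 tilt [-0.0006  0.0011] F [ 0.62 -0.57 -0.56] M [-0.08 -0.19 -0.04] w 87.0 q [ 37.   5. -33.  97.   3.  78. -17.]
row [-0.0009 -0.0008 -0.    ] [0.1745 0.0199 0.0004]
```

Request:
play_rows:
  moves: "0 0 0 0.06 0.01 0 1; 0 0 0 0.12 0.02 0 1; 0 0 0 0.174 0.02 0 1; 0 0 0 0.174 0.02 0 1; 0 0 0 0.174 0.02 0 1"

```text
time: 2.22
eef_pos: [559.7, 58.7, 379.8]
tool_rot: [[0.347, 0.938, -0.002], [0.938, -0.347, 0.0], [-0.0, -0.002, -1.0]]
contact_force: [-0.3, -0.7, -0.1]
gripper_width: 45.2
```

Run:
```python
from h import *
st();c=ctrl.camera("wrist");pickle.dump(c,open("w1.pkl","wb"));cv2.imwrite("pics/w1.png",c["img"])
hs=cv2.cvtColor(c["img"],cv2.COLOR_BGR2HSV)
z=cloud(c)[...,2]
m=(hs[...,1]<60)&(hs[...,2]>120)
for b in blobs(m,1500):
    v,u=np.where(b);r=rect(c,b,203);print(u.mean().round(),v.mean().round(),b.sum(),np.median(z[b]).round(1),np.round(cv2.boxPoints(r),1).tolist(),np.round(r[1],1))
```

```text
t 2.23 p [559.7  58.7 379.8] yaw 69.68 tilt [-0.0018  0.0002] F [-0.29 -0.75 -0.07] M [-0.07 -0.09  0.05] w 45.2 q [ 21.  15. -40.  88.   9.  81. -39.]
336.0 100.0 7647 202.8 [[548.0999755859375, 45.099998474121094], [586.0999755859375, 30.899999618530273], [649.7000122070312, 200.5], [611.7999877929688, 214.8000030517578]] [181.2  40.5]
321.0 303.0 3043 466.4 [[388.8999938964844, -53.099998474121094], [613.9000244140625, -135.8000030517578], [621.7999877929688, -114.5999984741211], [396.79998779296875, -31.899999618530273]] [ 22.7 239.7]
```

View pics/w1.png

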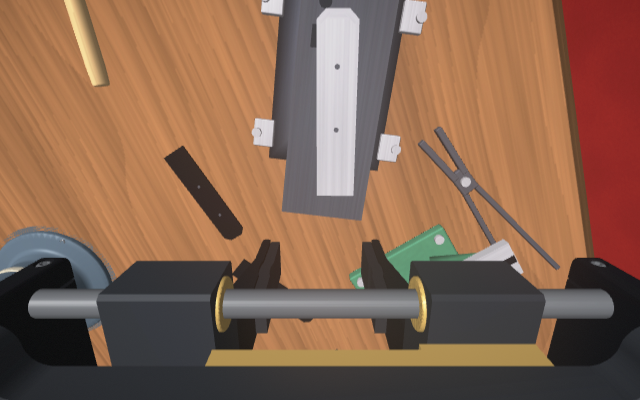

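The wrist view shows the blank centred at (336,100) with its tail at row 195, and the heel edge corners at (282,211) and (361,220). Now I go above the press point and shut the fingers.

Run:
```python
from h import *
c=pickle.load(open("w1.pkl","rb"));print(ray(c,[[282,211],[361,220]],200).round(1));print(ray(c,[[336,195.5]],203).round(1))
to(603,132,230,69.7);to(603,132,208,69.7)
```

```text
[[5.061e+02 4.100e+01 2.000e+02]
 [5.853e+02 4.000e-01 2.000e+02]]
[[568.7  38.  203. ]]
row [-0.0013  0.0005 -0.002 ] [0.0846 0.0149 0.1499]
row [-0.0013  0.0005 -0.002 ] [0.0846 0.0149 0.1719]
```

Request:
play_rows:
  moves: "0 0 0 0.04 0.01 0.05 1; 0 0 0 0.085 0.015 0.10 1; 0 0 0 0.085 0.015 0.145 1; 0 0 0 0.085 0.015 0.16 1; 0 0 0 0.085 0.015 0.168 1;0 0 0 0.085 0.015 0.17 1;0 0 0 0.085 0.015 0.17 1"

```text
time: 3.15
eef_pos: [604.0, 132.0, 211.6]
tool_rot: [[0.35, 0.937, 0.001], [0.937, -0.35, 0.0], [0.001, 0.001, -1.0]]
contact_force: [0.7, -0.6, -0.7]
gripper_width: 0.4
```

```bash
python3 -c "
from h import *
st();to(603,132,204,69.7);to(578.7,66.3,204,69.7)"
```

```text
t 3.15 p [604.  132.  211.6] yaw 69.52 tilt [0.0014 0.0002] F [ 0.68 -0.61 -0.69] M [-0.01 -0.09  0.03] w 0.4 q [ 12.  27. -38.  95.  18.  64. -52.]
row [ 0.0013 -0.0007 -0.0031] [-0.0004 -0.001   0.0076]
row [ 0.0013 -0.0007 -0.0031] [-0.0704 -0.0008  0.0075]
```

Request:
play_rows:
  moves: "0 0 0 0 0 0.003 1; 0 0 0 0 0 0.006 1; 0 0 0 0 0 0.0075 1; 0 0 0 0 0 0.0085 1; 0 0 0 0 0 0.0085 1"

```text
time: 3.78
eef_pos: [604.1, 132.1, 203.5]
tool_rot: [[0.35, 0.937, 0.002], [0.937, -0.35, 0.0], [0.001, 0.001, -1.0]]
contact_force: [-1.0, -1.0, 4.0]
gripper_width: 0.8
```

Request:
play_rows:
  moves: "0 0 0 0 0 0.0008 1; 0 0 0 0 0 0.0014 1; 0 0 0 0 0 0.0014 1"

```text
time: 4.15
eef_pos: [604.4, 132.2, 203.4]
tool_rot: [[0.35, 0.937, 0.003], [0.937, -0.35, -0.0], [0.001, 0.003, -1.0]]
contact_force: [-2.5, -1.6, 8.2]
gripper_width: 0.2
```

Request:
play_rows:
  moves: "0 0 0 0 0 0.0022 1; 0 0 0 0 0 0.0024 1; 0 0 0 -0.003 0 0.0024 1; 0 0 0 -0.007 0 0.0024 1; 0 0 0 -0.011 0 0.0024 1; 0 0 0 -0.015 0 0.0024 1"

```text
time: 4.9
eef_pos: [601.1, 120.7, 203.4]
tool_rot: [[0.349, 0.937, 0.009], [0.937, -0.349, 0.004], [0.007, 0.007, -1.0]]
contact_force: [0.7, 2.3, 8.2]
gripper_width: 0.3
```

Run:
```python
from h import *
st();c=ctrl.camera("top")
hs=cv2.cvtColor(c["img"],cv2.COLOR_BGR2HSV)
roi=np.zeros((400,640),bool);roi[140:230,220:330]=1
m=roi&(hs[...,1]<60)&(hs[...,2]>120)
for b in blobs(m,30):
    v,u=np.where(b);r=rect(c,b,203);print(u.mean().round(),v.mean().round(),b.sum(),np.round(cv2.boxPoints(r),1).tolist(),np.round(r[1],1))
```

```text
t 4.9 p [601.1 120.7 203.4] yaw 69.59 tilt [0.009 0.004] F [0.69 2.33 8.25] M [ 0.52 -0.2   0.02] w 0.3 q [ 13.  27. -38.  97.  18.  63. -51.]
307.0 166.0 109 [[615.5999755859375, 23.899999618530273], [640.7000122070312, 12.199999809265137], [655.2000122070312, 43.0], [630.0999755859375, 54.79999923706055]] [34.1 27.7]
306.0 184.0 55 [[564.5, 33.20000076293945], [574.5, 17.700000762939453], [605.4000244140625, 37.29999923706055], [595.4000244140625, 52.900001525878906]] [36.6 18.5]
231.0 191.0 107 [[536.7000122070312, 242.3000030517578], [561.2999877929688, 230.89999389648438], [576.2999877929688, 263.1000061035156], [551.7000122070312, 274.6000061035156]] [35.5 27.1]
```

Request:
play_rows:
  moves: "0 0 0 -0.007 0 0.0018 1; 0 0 0 -0.012 0 0.0018 1; 0 0 0 -0.017 0 0.0018 1; 0 0 0 -0.022 0 0.0018 1; 0 0 0 -0.027 0 0.0018 1; 0 0 0 -0.032 0 0.0018 1"

```text
time: 5.7
eef_pos: [591.7, 92.2, 203.5]
tool_rot: [[0.348, 0.937, 0.014], [0.937, -0.349, 0.007], [0.011, 0.011, -1.0]]
contact_force: [0.6, 2.3, 5.5]
gripper_width: 0.8
```

Run:
```python
from h import *
st();c=ctrl.camera("wrist");cv2.imwrite("pics/w2.png",c["img"]);pickle.dump(c,open("w2.pkl","wb"))
hs=cv2.cvtColor(c["img"],cv2.COLOR_BGR2HSV)
m=(hs[...,1]<60)&(hs[...,2]>120)
for b in blobs(m,1500):
    v,u=np.where(b);r=rect(c,b,203);print(u.mean().round(),v.mean().round(),b.sum(),np.round(cv2.boxPoints(r),1).tolist(),np.round(r[1],1))
```

```text
t 5.7 p [591.7  92.2 203.5] yaw 69.61 tilt [0.0143 0.0069] F [0.59 2.25 5.54] M [ 0.44 -0.21  0.04] w 0.8 q [ 16.  25. -39.  99.  17.  61. -49.]
319.0 180.0 10947 [[565.0, 82.30000305175781], [602.7999877929688, 68.30000305175781], [637.2000122070312, 160.89999389648438], [599.2999877929688, 174.89999389648438]] [98.8 40.3]
111.0 303.0 2215 [[421.1000061035156, 120.69999694824219], [507.0, 88.0999984741211], [510.29998779296875, 96.9000015258789], [424.3999938964844, 129.5]] [ 9.4 91.9]
530.0 303.0 2007 [[652.0999755859375, 33.0], [740.5999755859375, -0.5], [744.0, 8.300000190734863], [655.5, 41.900001525878906]] [ 9.5 94.7]
```

View pics/w2.png

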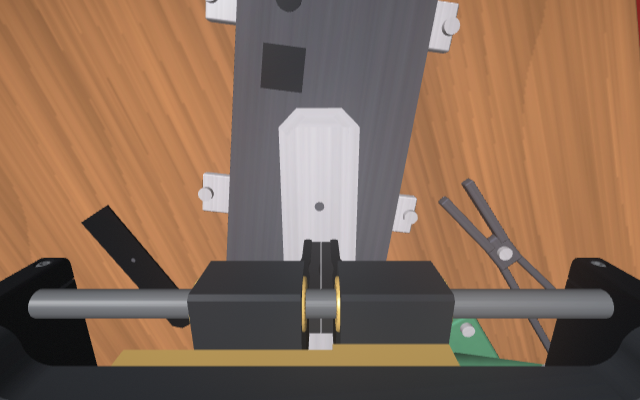

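The view shows the lead end at row 108, centred on column 319. The blank has followed the fingertip exactly: both moved 41.8 mm. I continue for about 28 mm more.

Request:
play_rows:
  moves: "0 0 0 -0.007 0 0.002 1; 0 0 0 -0.012 0 0.0022 1; 0 0 0 -0.017 0 0.0022 1; 0 0 0 -0.022 0 0.0022 1; 0 0 0 -0.027 0 0.0022 1; 0 0 0 -0.030 0 0.002 1; 0 0 0 -0.031 0 0.002 1"

```text
time: 6.62
eef_pos: [583.0, 64.5, 203.5]
tool_rot: [[0.348, 0.937, 0.02], [0.937, -0.349, 0.01], [0.016, 0.016, -1.0]]
contact_force: [2.1, 3.7, 8.6]
gripper_width: 0.5
```

Run:
```python
from h import *
st();c=ctrl.camera("wrist");cv2.imwrite("pics/w3.png",c["img"])
hs=cv2.cvtColor(c["img"],cv2.COLOR_BGR2HSV)
m=(hs[...,1]<60)&(hs[...,2]>120)
for b in blobs(m,4000):
    v,u=np.where(b);r=rect(c,b,203);print(u.mean().round(),v.mean().round(),b.sum(),np.round(cv2.boxPoints(r),1).tolist(),np.round(r[1],1))
```

```text
t 6.62 p [583.   64.5 203.5] yaw 69.61 tilt [0.0204 0.0096] F [2.06 3.66 8.64] M [ 0.49 -0.3  -0.04] w 0.5 q [ 19.  24. -39. 101.  17.  60. -46.]
319.0 180.0 10939 [[556.2999877929688, 54.599998474121094], [594.0999755859375, 40.70000076293945], [628.2999877929688, 133.3000030517578], [590.5, 147.3000030517578]] [98.7 40.3]
```

```bash
python3 -c "
from h import *
to(583,64.5,260,69.6);to(552.4,-12.8,280,69.6)"
```

```text
row [ 0.0157 -0.0159  0.    ] [ 0.001   0.0009 -0.0565]
row [ 0.0157 -0.0159  0.    ] [-0.0818 -0.0005 -0.0778]
```

Request:
play_rows:
  moves: "0 0 0 0 0 -0.005 1; 0 0 0 0 0 -0.03 1; 0.016 -0.016 0 -0.04 0 -0.08 -1; 0.016 -0.016 0 -0.08 0 -0.08 -1; 0.016 -0.016 0 -0.082 0 -0.078 -1; 0.016 -0.016 0 -0.082 0 -0.078 -1; 0.016 -0.016 0 -0.082 0 -0.078 -1; 0.016 -0.016 0 -0.082 0 -0.078 -1"

```text
time: 7.68
eef_pos: [552.9, -11.9, 279.9]
tool_rot: [[0.347, 0.938, -0.001], [0.938, -0.347, 0.001], [0.0, -0.001, -1.0]]
contact_force: [0.4, -0.0, -0.0]
gripper_width: 52.3
```

Run:
```python
from h import *
st()
for n in("top","wrist"):
    c=ctrl.camera(n);cv2.imwrite(f"pics/{n}4.png",c["img"])
    hs=cv2.cvtColor(c["img"],cv2.COLOR_BGR2HSV)
    m=(hs[...,1]<60)&(hs[...,2]>120)
    if n=="top": m[:140]=0;m[230:]=0;m[:,:220]=0;m[:,345:]=0
    for b in blobs(m,300 if n=="top" else 4000):
        v,u=np.where(b);r=rect(c,b,203);print(n,u.mean().round(),v.mean().round(),b.sum(),np.round(cv2.boxPoints(r),1).tolist(),np.round(r[1],1))
to(552.4,-12.8,182.5,69.6)
```

```text
t 7.67 p [552.9 -11.9 279.9] yaw 69.71 tilt [-0.0007  0.0007] F [ 0.39 -0.02 -0.  ] M [-0.02 -0.1  -0.02] w 52.3 q [ 29.  17. -39.  99.  11.  69. -34.]
top 286.0 180.0 477 [[556.2999877929688, 48.5], [594.5999755859375, 34.70000076293945], [631.4000244140625, 136.39999389648438], [593.0, 150.1999969482422]] [108.2  40.8]
wrist 322.0 112.0 13181 [[526.4000244140625, -21.299999237060547], [565.5, -36.0], [622.5, 116.30000305175781], [583.2999877929688, 131.0]] [162.6  41.8]
row [-0.0007 -0.0002  0.0013] [-0.0006 -0.0002  0.0975]
```

View pics/wrist4.png

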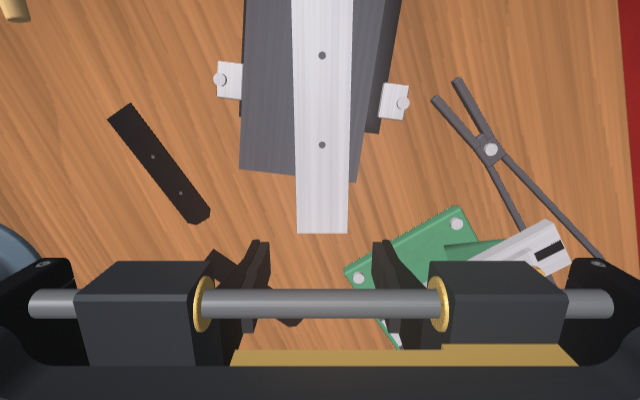

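The tail juts about 44 mm over the heel: tail edge at row 233, heel edge at about row 175. It is centred between the fingers, so I descend and pinch.

Request:
play_rows:
  moves: "0 0 0 0 0 0 -1; 0 0 0 0 0 0.02 -1; 0 0 0 0 0 0.045 -1; 0 0 0 0 0 0.07 -1; 0 0 0 0 0 0.09 -1; 0 0 0 0 0 0.0975 -1; 0 0 0 0 0 0.0975 -1"

```text
time: 8.65
eef_pos: [552.8, -12.2, 182.5]
tool_rot: [[0.347, 0.938, -0.001], [0.938, -0.347, 0.001], [0.0, -0.001, -1.0]]
contact_force: [-0.5, -0.6, -0.1]
gripper_width: 86.8
```

```bash
python3 -c "
from h import *
st();to(552.4,-12.8,182.5,69.6)"
```

```text
t 8.65 p [552.8 -12.2 182.5] yaw 69.68 tilt [-0.0009  0.0006] F [-0.54 -0.57 -0.09] M [-0.02 -0.04 -0.01] w 86.8 q [ 27.  22. -38. 106.  16.  58. -38.]
row [-0.0011 -0.0002  0.0015] [-0.0007 -0.0002 -0.    ]
```

Request:
play_rows:
  moves: "0 0 0 0 0 0 1; 0 0 0 0 0 0 1; 0 0 0 0 0 0 1; 0 0 0 0 0 0 1; 0 0 0 0 0 0 1; 0 0 0 0 0 0 1; 0 0 0 0 0 0 1; 0 0 0 0 0 0 1; 0 0 0 0 0 0 1"
  squeeze: 50

```text
time: 9.78
eef_pos: [552.9, -12.2, 182.5]
tool_rot: [[0.347, 0.938, -0.001], [0.938, -0.347, 0.001], [0.0, -0.001, -1.0]]
contact_force: [-0.8, 0.1, 0.4]
gripper_width: 38.3
```

Request:
play_rows:
  moves: "0 0 0 0 0 -0.003 1; 0 0 0 0 0 -0.007 1; 0 0 0 0 0 -0.015 1; 0 0 0 0 0 -0.025 1; 0 0 0 0 0 -0.035 1; 0 0 0 0 0 -0.035 1"

```text
time: 10.52
eef_pos: [553.6, -12.1, 218.7]
tool_rot: [[0.347, 0.938, 0.002], [0.938, -0.347, 0.0], [0.001, 0.001, -1.0]]
contact_force: [-0.7, -0.1, -1.7]
gripper_width: 38.3
```

Run:
```python
from h import *
st()
c=ctrl.camera("wrist");cv2.imwrite(f"pics/w5.png",c["img"])
P=cloud(c);hs=cv2.cvtColor(c["img"],cv2.COLOR_BGR2HSV)
m=(hs[...,1]<60)&(hs[...,2]>120)
for b in blobs(m,4000):
    b=cv2.erode(b.astype(np.uint8),np.ones((5,5)))>0
    v,u=np.where(b);Q=P[b];A=np.c_[Q[:,:2]-Q[:,:2].mean(0),np.ones(len(Q))];k=np.linalg.lstsq(A,Q[:,2],rcond=None)[0]
    r=rect(c,b,k[2]);print(u.mean().round(),v.mean().round(),b.sum(),"plane",k.round(3),Q.mean(0).round(1),np.round(cv2.boxPoints(r),1).tolist())
```

```text
t 10.53 p [553.6 -12.1 218.7] yaw 69.68 tilt [0.0016 0.0004] F [-0.72 -0.05 -1.73] M [-0.14 -0.08  0.02] w 38.3 q [ 28.  20. -39. 103.  14.  62. -36.]
321.0 137.0 24513 plane [-1.2000e-02 -2.9000e-02  2.3699e+02] [576.1  49.5 237. ] [[532.7000122070312, -11.100000381469727], [568.7999877929688, -24.700000762939453], [613.4000244140625, 94.0999984741211], [577.4000244140625, 107.69999694824219]]
```

View pics/w5.png

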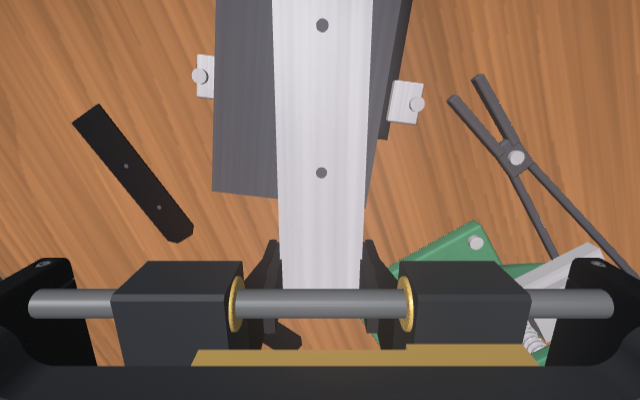

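The blank is held by its tail (weight 1.7 N on the wrist, pads at the tail end) and droops about 1.8° towards the lead. I carry it to a hover beside the punch and measure the bed from near.

```bash
python3 -c "
from h import *
to(553,-12,290,69.7);to(432,-161,290,11.6)"
```

```text
row [ 0.     -0.0004 -0.0004] [ 0.0002 -0.0002 -0.072 ]
row [-2.0000e-04 -4.0000e-04  1.0136e+00] [-0.1815 -0.0619 -0.072 ]
```

Request:
play_rows:
  moves: "0 0 0 0 0 -0.025 1; 0 0 0 0 0 -0.05 1; 0 0 0.05 -0.02 -0.005 -0.072 1; 0 0 0.2 -0.04 -0.015 -0.072 1; 0 0 0.34 -0.07 -0.025 -0.072 1; 0 0 0.48 -0.1 -0.035 -0.072 1; 0 0 0.62 -0.13 -0.045 -0.072 1; 0 0 0.76 -0.155 -0.055 -0.072 1; 0 0 0.9 -0.17 -0.06 -0.072 1; 0 0 1.0136 -0.1815 -0.062 -0.072 1; 0 0 1.0136 -0.1815 -0.062 -0.072 1; 0 0 1.0136 -0.1815 -0.062 -0.072 1"

```text
time: 12.08
eef_pos: [432.1, -160.2, 289.8]
tool_rot: [[0.979, 0.204, -0.0], [0.204, -0.979, 0.001], [0.0, -0.001, -1.0]]
contact_force: [-0.6, 0.2, -1.7]
gripper_width: 38.2
```

Run:
```python
from h import *
st()
c=ctrl.camera("wrist");cv2.imwrite(f"pics/w6.png",c["img"]);pickle.dump(c,open("w6.pkl","wb"))
```

```text
t 12.07 p [ 432.1 -160.2  289.8] yaw 11.75 tilt [-0.0001  0.0009] F [-0.58  0.16 -1.74] M [-0.04  0.16 -0.05] w 38.2 q [ 41.   5. -28. 109.   2.  67. -65.]
```

View pics/w6.png

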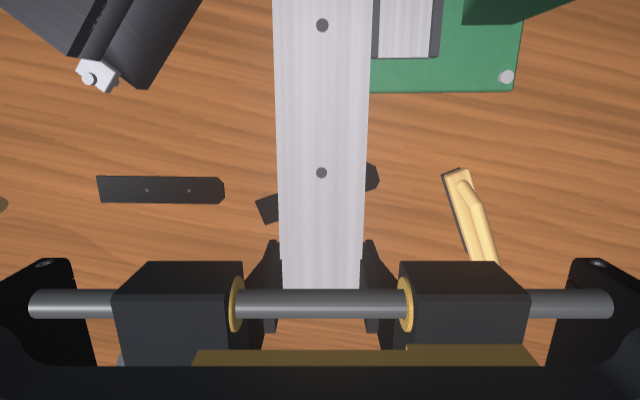

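Bed seen at the top right: front edge at about row 57, guides at columns ~375 and ~436. I fit the guide edges.

Run:
```python
from h import *
c=pickle.load(open("w6.pkl","rb"));g=cv2.cvtColor(c["img"],cv2.COLOR_BGR2GRAY).astype(int);z=cloud(c)[...,2]
for v in(10,30,50):print(v,g[v,366:446].tolist())
L=[];Rr=[]
for v in range(3,52):
    r=g[v,372:445];k=np.where(r>135)[0];k=k[(k>3)]
    if len(k)>20:L.append((372+k[0]-.5,v));Rr.append((372+k[-1]+.5,v))
print("edge rows",[int(g[v,405]) for v in range(50,66)], "z", z[20:50,390:425].mean().round(1))
for nm,pts,zz in(("L",L,126),("R",Rr,120)):
    W=ray(c,pts,zz);vx,vy,x0,y0=cv2.fitLine(W[:,:2].astype(np.float32),cv2.DIST_HUBER,0,.01,.01).ravel();print(nm,len(pts),np.degrees(np.arctan(vy/vx)).round(2),(x0.round(1),y0.round(1)),"y at x=580:",(y0+(580-x0)*vy/vx).round(2))
for u in(385,405,425):
    k=[v for v in range(45,75) if g[v,u]>135];print(u,max(k),ray(c,[[u,max(k)+.5]],120).round(1))
```

```text
10 [195, 194, 193, 195, 194, 196, 173, 104, 100, 101, 100, 100, 100, 100, 191, 194, 198, 196, 195, 194, 192, 192, 194, 194, 194, 196, 196, 194, 193, 195, 199, 201, 201, 198, 196, 194, 192, 191, 190, 193, 195, 196, 195, 194, 193, 190, 187, 187, 188, 190, 190, 190, 189, 193, 197, 198, 197, 192, 190, 189, 188, 190, 193, 193, 194, 192, 87, 82, 92, 93, 93, 93, 92, 92, 92, 92, 91, 119, 124, 123]
30 [197, 197, 197, 199, 199, 176, 106, 103, 102, 102, 102, 102, 102, 180, 198, 201, 200, 197, 196, 196, 196, 196, 197, 197, 200, 199, 196, 196, 198, 202, 204, 204, 201, 198, 197, 195, 194, 195, 197, 199, 200, 199, 198, 196, 193, 189, 190, 192, 195, 194, 193, 192, 198, 201, 201, 198, 195, 193, 193, 192, 194, 195, 196, 195, 113, 84, 90, 94, 95, 95, 94, 94, 94, 93, 94, 116, 124, 125, 125, 125]
50 [196, 198, 198, 199, 200, 109, 104, 103, 104, 104, 103, 104, 174, 199, 204, 202, 201, 199, 198, 198, 198, 199, 201, 203, 202, 199, 198, 201, 204, 205, 205, 203, 200, 198, 198, 197, 197, 200, 201, 202, 200, 200, 200, 194, 192, 192, 196, 197, 196, 194, 196, 202, 203, 201, 198, 196, 194, 194, 196, 196, 197, 197, 170, 88, 87, 96, 96, 96, 96, 95, 95, 96, 95, 114, 127, 127, 126, 126, 126, 126]
edge rows [202, 202, 202, 202, 202, 202, 201, 171, 98, 115, 131, 132, 132, 131, 132, 131] z 121.0
L 49 11.87 (np.float32(587.1), np.float32(-180.6)) y at x=580: -182.07
R 49 12.5 (np.float32(594.9), np.float32(-228.0)) y at x=580: -231.36
385 57 [[ 561.9 -194.3  120. ]]
405 57 [[ 565.7 -212.7  120. ]]
425 57 [[ 569.5 -231.1  120. ]]
```

Run:
```python
from h import *
c=pickle.load(open("w6.pkl","rb"));g=cv2.cvtColor(c["img"],cv2.COLOR_BGR2GRAY).astype(int);P=cloud(c)
b=np.zeros((400,640),bool);b[5:230,285:360]=1
Q=P[b];A=np.c_[Q[:,:2]-Q[:,:2].mean(0),np.ones(len(Q))];k=np.linalg.lstsq(A,Q[:,2],rcond=None)[0];m0=Q[:,:2].mean(0);print("plane",k.round(4),m0.round(1))
def hit(u,v):
    p=ray(c,[[u,v]],k[2])[0]
    for _ in range(4):p=ray(c,[[u,v]],k[2]+(p[:2]-m0)@k[:2])[0]
    return p
C=[]
for v in list(range(70,160,3))+list(range(205,235,3)):
    r=g[v,250:390];i=np.where(r>160)[0]
    l,rr=250+i[0]-.5,250+i[-1]+.5
    a,d=hit(l,v),hit(rr,v);C.append(np.r_[(a+d)/2,np.hypot(*(a-d)[:2])])
C=np.array(C);vx,vy,x0,y0=cv2.fitLine(C[:,:2].astype(np.float32),cv2.DIST_HUBER,0,.01,.01).ravel()
print("blank yaw",np.degrees(np.arctan(vy/vx)).round(2),x0,y0,"width",np.median(C[:,3]).round(1))
p=np.array([432.1,-160.2]);n=np.array([-vy,vx]);print("offset of TCP from centreline",((p-[x0,y0])@n).round(2))
```

```text
plane [-3.350000e-02 -4.100000e-03  3.077512e+02] [ 505.2 -145.3]
blank yaw 11.56 502.00336 -145.65132 width 39.9
offset of TCP from centreline -0.25
```

The bed front is at (565,-210), yaw 12°. The guide spacing reads 48.2 mm, and the blank is centred in the tool to 0.25 mm. I go to a point in front of the bed with the droop levelled, then lower.

```bash
python3 -c "
from h import *
to(423.3,-240,290,12);to(423.3,-240,140,12)"
```

```text
row [-0.0008 -0.0002 -0.0044] [-0.025   0.0763 -0.0002]
row [-0.0008 -0.0002 -0.0044] [-0.025   0.0765  0.1498]
```

Request:
play_rows:
  moves: "0 0.015 0 -0.025 0.04 0 1; 0 0.033 -0.004 -0.025 0.0765 0 1; 0 0.033 -0.004 -0.025 0.0765 0.03 1; 0 0.033 -0.004 -0.025 0.0765 0.07 1; 0 0.033 -0.004 -0.025 0.0765 0.11 1; 0 0.033 -0.004 -0.025 0.0765 0.14 1; 0 0.033 -0.004 -0.025 0.0765 0.15 1; 0 0.033 -0.004 -0.025 0.0765 0.15 1"

```text
time: 13.12
eef_pos: [423.7, -239.7, 139.8]
tool_rot: [[0.977, 0.209, 0.032], [0.208, -0.978, 0.008], [0.033, -0.001, -0.999]]
contact_force: [-0.3, -0.0, -1.5]
gripper_width: 38.1
```

Run:
```python
from h import *
st()
c=ctrl.camera("wrist");cv2.imwrite(f"pics/w7.png",c["img"]);pickle.dump(c,open("w7.pkl","wb"))
s=ctrl.camera("scene");cv2.imwrite("pics/s7.png",cv2.resize(s["img"][120:260,170:370],None,fx=3.5,fy=3.5,interpolation=cv2.INTER_CUBIC))
P=cloud(c);b=np.zeros((400,640),bool);b[40:230,290:350]=1
Q=P[b];A=np.c_[Q[:,:2]-Q[:,:2].mean(0),np.ones(len(Q))];k=np.linalg.lstsq(A,Q[:,2],rcond=None)[0];print("plane",k.round(4),Q.mean(0).round(1))
```

```text
t 13.12 p [ 423.7 -239.7  139.8] yaw 12.03 tilt [0.0322 0.0082] F [-0.27 -0.02 -1.51] M [-0.01  0.12 -0.02] w 38.1 q [ 45.  16. -23. 118.   7.  46. -60.]
plane [ 8.100000e-03 -6.200000e-03  1.604068e+02] [ 489.  -225.   160.4]
```

View pics/w7.png

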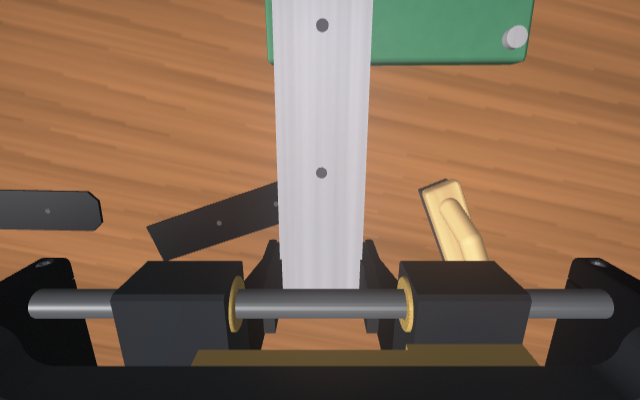

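Request:
play_rows:
  moves: "0 0 0 0 0 0.012 1; 0 0 0 0 0 0.022 1; 0 0 0 0.012 0 0.025 1; 0 0 0 0.022 0 0.026 1; 0 0 0 0.022 0 0.03 1; 0 0 0 0.022 0 0.033 1; 0 0 0 0.022 0 0.034 1"

```text
time: 14.1
eef_pos: [446.7, -235.6, 107.4]
tool_rot: [[0.978, 0.208, 0.034], [0.208, -0.978, 0.007], [0.034, 0.0, -0.999]]
contact_force: [0.6, -0.2, -2.1]
gripper_width: 38.2
```

Run:
```python
from h import *
st()
s=ctrl.camera("scene");cv2.imwrite("pics/s8.png",cv2.resize(s["img"][130:250,180:330],None,fx=4.5,fy=4.5,interpolation=cv2.INTER_CUBIC))
```

```text
t 14.1 p [ 446.7 -235.6  107.4] yaw 11.99 tilt [0.0338 0.0067] F [ 0.59 -0.16 -2.12] M [-0.08  0.21  0.02] w 38.2 q [ 42.  20. -22. 117.   9.  43. -64.]
```

View pics/s8.png

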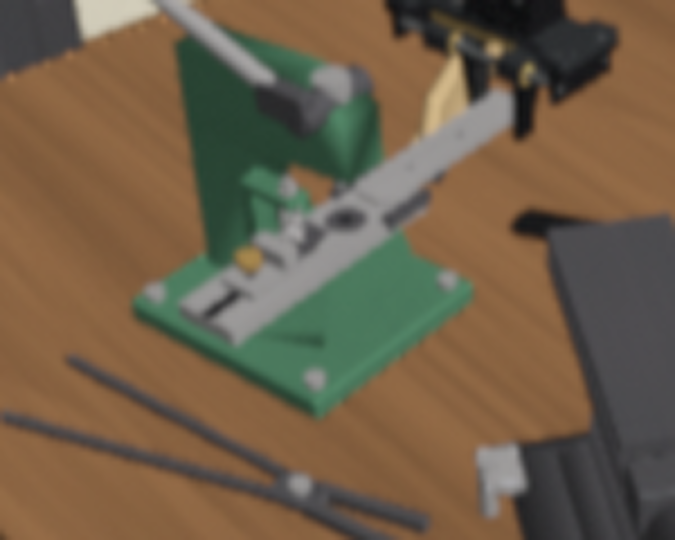

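The strap is in line with the bed at (360,190) and its lead is over the guides. I lower it to contact.

Request:
play_rows:
  moves: "0 0 0 0 0 0.002 1; 0 0 0 0 0 0.003 1; 0 0 0 0 0 0.004 1; 0 0 0 0 0 0.004 1"

```text
time: 14.65
eef_pos: [446.8, -235.6, 103.4]
tool_rot: [[0.978, 0.208, 0.034], [0.208, -0.978, 0.007], [0.034, 0.0, -0.999]]
contact_force: [-0.1, -0.3, -1.3]
gripper_width: 38.2
```

Request:
play_rows:
  moves: "0 0 0 0 0 0.001 1; 0 0 0 0 0 0.001 1"

```text
time: 14.9
eef_pos: [446.8, -235.6, 102.4]
tool_rot: [[0.978, 0.208, 0.034], [0.208, -0.978, 0.007], [0.034, 0.0, -0.999]]
contact_force: [0.9, -0.3, -1.4]
gripper_width: 38.3
```

Request:
play_rows:
  moves: "0 0 0 0 0 0.001 1; 0 0 0 0 0 0.001 1; 0 0 0 0 0 0.001 1"

```text
time: 15.28
eef_pos: [446.9, -235.6, 101.4]
tool_rot: [[0.978, 0.208, 0.034], [0.207, -0.978, 0.007], [0.035, 0.0, -0.999]]
contact_force: [-0.7, -0.5, -2.0]
gripper_width: 38.4
```

Request:
play_rows:
  moves: "0 0 0 0 0 0.001 1; 0 0 0 0 0 0.001 1; 0 0 0 0 0 0.001 1"

```text
time: 15.65
eef_pos: [447.0, -235.6, 100.5]
tool_rot: [[0.978, 0.208, 0.034], [0.207, -0.978, 0.007], [0.035, 0.001, -0.999]]
contact_force: [0.8, -0.6, -0.7]
gripper_width: 38.9
```

Run:
```python
from h import *
st()
c=ctrl.camera("wrist");cv2.imwrite("pics/w9.png",c["img"])
P=cloud(c);b=np.zeros((400,640),bool);b[40:230,290:350]=1
Q=P[b];A=np.c_[Q[:,:2]-Q[:,:2].mean(0),np.ones(len(Q))];k=np.linalg.lstsq(A,Q[:,2],rcond=None)[0];print("plane",k.round(4),Q.mean(0).round(1))
```

```text
t 15.65 p [ 447.  -235.6  100.5] yaw 11.98 tilt [0.034  0.0067] F [ 0.76 -0.63 -0.69] M [-0.    0.1  -0.06] w 38.9 q [ 42.  21. -22. 118.  10.  42. -64.]
plane [2.490000e-02 8.000000e-04 1.223163e+02] [ 512.2 -220.8  122.3]
```

Request:
play_rows:
  moves: "0 -0.01 0 0 0 -0.001 1; 0 -0.02 0 0 0 -0.0015 1; 0 -0.024 0 0 0 -0.0015 1; 0 -0.024 0 0 0 -0.0015 1"

```text
time: 16.2
eef_pos: [447.3, -235.5, 102.0]
tool_rot: [[0.978, 0.208, 0.011], [0.208, -0.978, 0.002], [0.011, 0.001, -1.0]]
contact_force: [0.3, -0.1, -1.0]
gripper_width: 38.3
```

```bash
cat >> h.py <<'E'
def plane(c,b):
    Q=cloud(c)[b];A=np.c_[Q[:,:2]-Q[:,:2].mean(0),np.ones(len(Q))];k=np.linalg.lstsq(A,Q[:,2],rcond=None)[0];print("plane",k.round(4),Q.mean(0).round(1))
E
python3 - <<'E'
from h import *
st()
c=ctrl.camera("wrist");cv2.imwrite("pics/w10.png",c["img"])
b=np.zeros((400,640),bool);b[40:230,290:350]=1
plane(c,b)
E
```

```text
t 16.2 p [ 447.3 -235.5  102. ] yaw 12.0 tilt [0.0109 0.0017] F [ 0.34 -0.13 -1.01] M [ 0.01  0.01 -0.03] w 38.3 q [ 41.  21. -21. 117.  10.  43. -65.]
plane [ 1.590000e-02 -1.500000e-03  1.230965e+02] [ 513.  -220.6  123.1]
```

Run:
```python
from h import *
c=pickle.load(open("w2.pkl","rb"));b=np.zeros((400,640),bool);b[135:235,295:345]=1;plane(c,b)
c=pickle.load(open("w1.pkl","rb"));b=np.zeros((400,640),bool);b[30:185,322:350]=1;plane(c,b)
c=pickle.load(open("w6.pkl","rb"));b=np.zeros((400,640),bool);b[5:50,385:425]=1;plane(c,b)
```

```text
plane [2.250000e-02 8.520000e-02 2.033196e+02] [605.  131.4 203.3]
plane [-3.757000e-01  1.437000e-01  2.047715e+02] [598.4 123.7 204.8]
plane [ -0.547    0.4318 120.6593] [ 590.1 -205.   120.7]
```

```bash
cat >> h.py <<'E'
def pitch(c,rows,lo=255,hi=390,th=150,W=40.):
    """height profile of the blank from its known width; returns z at ends, slope"""
    g=cv2.cvtColor(c["img"],cv2.COLOR_BGR2GRAY).astype(float);o=-c["R"].T@c["t"];X=[]
    for v in rows:
        r=g[v];i=[u for u in range(lo,hi) if r[u]>th];a,b=i[0],i[-1]
        f=lambda p,q:(th-r[p])/(r[q]-r[p])
        L=a-1+f(a-1,a);Rr=b+1-f(b+1,b)
        d=[np.array([(u-c["cx"])/c["fx"],(v-c["cy"])/c["fy"],1])@c["R"] for u in(L,Rr)]
        s=W/np.linalg.norm(d[1]-d[0]);X.append(o+s*(d[0]+d[1])/2)
    X=np.array(X);t=np.hypot(*(X-X[0])[:,:2].T)*np.sign(X[:,0]-X[0,0]+1e-9);k=np.polyfit(t,X[:,2],1)
    print("slope",k[0].round(4),"z mean",X[:,2].mean().round(1),"rms",np.std(X[:,2]-np.polyval(k,t)).round(2))
E
python3 - <<'E'
from h import *
pitch(pickle.load(open("w2.pkl","rb")),range(135,235,3))
pitch(pickle.load(open("w1.pkl","rb")),range(30,185,3),300,370)
for n in(6,7):pitch(pickle.load(open(f"w{n}.pkl","rb")),[v for v in range(20,230,3) if n==7 or 64<v<160])
c=pickle.load(open("w7.pkl","rb"))
for n in(9,10):c["img"]=cv2.imread(f"pics/w{n}.png");s=ctrl.read_state();pitch(c,range(20,230,3))
E
```

```text
slope 0.0008 z mean 203.2 rms 0.24
slope 0.01 z mean 204.8 rms 1.63
slope -0.066 z mean 308.3 rms 0.4
slope -0.0063 z mean 160.9 rms 0.7
slope 0.0429 z mean 163.2 rms 2.58
slope 0.0531 z mean 164.0 rms 2.52
```

Run:
```python
from h import *
c=ctrl.camera("wrist");pickle.dump(c,open("w11.pkl","wb"))
g=cv2.cvtColor(c["img"],cv2.COLOR_BGR2GRAY)
for v in(20,60,100,140,180,220):
    i=np.where(g[v,255:390]>150)[0]+255;print(v,i[0],i[-1],g[v,i[0]-2:i[0]+1],g[v,i[-1]:i[-1]+3])
for lo in(20,100):pitch(c,range(lo,230,3),270,374)
```

```text
20 271 373 [126 126 179] [174 129 129]
60 265 371 [131 137 203] [184 135 133]
100 274 369 [130 130 198] [184 144 142]
140 275 367 [142 142 169] [191 142 141]
180 277 365 [146 147 194] [195 148 145]
220 279 363 [ 59 141 191] [192 145 144]
 ** On entry to DLASCL parameter number  4 had an illegal value
 ** On entry to DLASCL parameter number  4 had an illegal value
 ** On entry to DLASCL parameter number  4 had an illegal value
 ** On entry to DLASCL parameter number  4 had an illegal value
 ** On entry to DLASCL parameter number  5 had an illegal value
 ** On entry to DLASCL parameter number  4 had an illegal valueh.py:37: RuntimeWarning: divide by zero encountered in scalar divide
  f=lambda p,q:(th-r[p])/(r[q]-r[p])
h.py:40: RuntimeWarning: invalid value encountered in multiply
  s=W/np.linalg.norm(d[1]-d[0]);X.append(o+s*(d[0]+d[1])/2)
Traceback (most recent call last):
  File "h.py", line 41, in pitch
    X=np.array(X);t=np.hypot(*(X-X[0])[:,:2].T)*np.sign(X[:,0]-X[0,0]+1e-9);k=np.polyfit(t,X[:,2],1)
                                                                              ~~~~~~~~~~^^^^^^^^^^^^
numpy.linalg.LinAlgError: SVD did not converge in Linear Least Squares
```

Wood brightness is close to the threshold, so I raise it.

Run:
```python
from h import *
c=pickle.load(open("w11.pkl","rb"))
for a,b in((20,230),(80,230)):pitch(c,[v for v in range(a,b,3) if not 45<v<75],262,382,165)
c=pickle.load(open("w7.pkl","rb"));pitch(c,range(70,230,3),262,382,165);pitch(pickle.load(open("w6.pkl","rb")),range(64,160,3),262,382,165)
```

```text
slope 0.0049 z mean 122.6 rms 0.43
slope 0.0086 z mean 122.6 rms 0.46
slope 0.0089 z mean 159.8 rms 0.45
slope -0.0487 z mean 307.2 rms 0.23
```

The strap is flat to under 0.5°, with its top at 122.6 mm, and it sits on the bed within 0.5 mm of the guides' centreline. I feed it forward.

Request:
play_rows:
  moves: "0 -0.004 0 0.004 0 0 1; 0 -0.004 0 0.01 0 0.0001 1; 0 -0.004 0 0.016 0 0.0002 1; 0 -0.004 0 0.022 0 0.0002 1; 0 -0.004 0 0.028 0 0.0003 1; 0 -0.004 0 0.034 0 0.0004 1; 0 -0.004 0 0.040 0 0.0004 1; 0 -0.004 0 0.045 0 0.0005 1; 0 -0.004 0 0.045 0 0.0005 1"

```text
time: 17.42
eef_pos: [491.8, -226.0, 102.1]
tool_rot: [[0.978, 0.208, 0.008], [0.208, -0.978, 0.001], [0.008, 0.001, -1.0]]
contact_force: [0.4, -0.2, 0.1]
gripper_width: 38.0
```

```bash
cat >> h.py <<'E'
def bed():
    st();s=ctrl.read_state();u=np.array([.9781,.2079]);d=np.array(s["eef_pos"][:2])-[565.1,-209.9];F=np.array(s["contact_force"][:2])
    g=d@u;print("lead bed x %.1f lateral %.1f  Fx %.2f Fy %.2f"%(g+162.1,d@[-u[1],u[0]],F@u,F@[-u[1],u[0]]))
E
python3 -c "
from h import *
bed()"
```

```text
t 17.43 p [ 491.8 -226.   102.1] yaw 12.01 tilt [0.0077 0.001 ] F [ 0.41 -0.2   0.1 ] M [ 0.04 -0.04 -0.04] w 38.0 q [ 37.  24. -21. 112.  12.  45. -68.]
lead bed x 87.1 lateral -0.5  Fx 0.36 Fy -0.28
```

Request:
play_rows:
  moves: "0 0 0 0.005 0 0 1; 0 0 0 0.010 0 0 1; 0 0 0 0.014 0 0 1; 0 0 0 0.017 0 0 1; 0 0 0 0.020 0 0 1; 0 0 0 0.022 0 0 1; 0 0 0 0.024 0 0 1"

```text
time: 18.3
eef_pos: [515.2, -221.0, 102.3]
tool_rot: [[0.978, 0.208, 0.007], [0.208, -0.978, 0.001], [0.007, 0.001, -1.0]]
contact_force: [-1.5, 0.0, 1.8]
gripper_width: 38.0
```

```bash
python3 -c "
from h import *
bed()"
```

```text
t 18.3 p [ 515.2 -221.   102.3] yaw 12.01 tilt [0.0074 0.0009] F [-1.45  0.03  1.82] M [-0.07  0.48  0.01] w 38.0 q [ 35.  25. -21. 110.  12.  47. -70.]
lead bed x 111.0 lateral -0.5  Fx -1.41 Fy 0.33
```

Request:
play_rows:
  moves: "0 0 0 0.002 0 0 1; 0 0 0 0.004 0 0 1; 0 0 0 0.006 0 0 1; 0 0 0 0.007 0 0 1"

```text
time: 18.8
eef_pos: [517.0, -220.9, 102.3]
tool_rot: [[0.978, 0.207, -0.004], [0.207, -0.978, -0.0], [-0.004, -0.0, -1.0]]
contact_force: [-15.5, -1.5, 13.0]
gripper_width: 38.1
```

```bash
python3 -c "
from h import *
bed()"
```

```text
t 18.8 p [ 517.  -220.9  102.3] yaw 11.93 tilt [-0.0037 -0.0004] F [-15.52  -1.45  13.03] M [-0.25  3.03  0.11] w 38.1 q [ 35.  26. -21. 109.  12.  47. -70.]
lead bed x 112.8 lateral -0.8  Fx -15.48 Fy 1.80
```

Request:
play_rows:
  moves: "0 0 0 0.004 0 -0.0015 1; 0 0 0 0.006 0 -0.002 1; 0 0 0 0.007 0 -0.002 1; 0 0 0 0.007 0 -0.002 1"

```text
time: 19.3
eef_pos: [517.5, -220.6, 102.5]
tool_rot: [[0.979, 0.205, -0.017], [0.205, -0.979, -0.0], [-0.017, -0.003, -1.0]]
contact_force: [-10.9, -2.0, 3.4]
gripper_width: 38.1
```

```bash
python3 -c "
from h import *
bed()"
```

```text
t 19.3 p [ 517.5 -220.6  102.5] yaw 11.85 tilt [-0.0171 -0.0005] F [-10.94  -1.95   3.45] M [-0.36  2.48  0.12] w 38.1 q [ 34.  26. -21. 109.  12.  48. -71.]
lead bed x 113.4 lateral -0.6  Fx -11.10 Fy 0.37
```

Request:
play_rows:
  moves: "0 0.02 0 0.005 0 -0.0003 1; 0 0.03 0.002 0.007 0 -0.0003 1; 0 0.03 0.002 0.008 0 -0.0003 1; 0 0.03 0.002 0.009 0 -0.0003 1"

```text
time: 19.8
eef_pos: [520.1, -220.4, 102.4]
tool_rot: [[0.979, 0.202, -0.001], [0.202, -0.979, 0.004], [0.0, -0.004, -1.0]]
contact_force: [-10.2, -1.1, 8.4]
gripper_width: 38.2
```

```bash
python3 -c "
from h import *
bed()"
```

```text
t 19.8 p [ 520.1 -220.4  102.4] yaw 11.65 tilt [-0.0008  0.0041] F [-10.17  -1.12   8.4 ] M [-0.22  1.98  0.17] w 38.2 q [ 35.  26. -21. 109.  12.  47. -70.]
lead bed x 115.9 lateral -0.9  Fx -10.18 Fy 1.02
```

Request:
play_rows:
  moves: "0 0.005 -0.005 0.003 -0.0005 0 1; 0 0.01 -0.006 0.005 -0.0005 0 1; 0 0.01 -0.006 0.007 -0.0005 0 1; 0 0.01 -0.006 0.008 -0.0005 0 1"

```text
time: 20.3
eef_pos: [524.7, -219.7, 102.4]
tool_rot: [[0.978, 0.207, 0.002], [0.207, -0.978, 0.005], [0.003, -0.004, -1.0]]
contact_force: [-10.1, -2.6, 8.9]
gripper_width: 38.3
```

```bash
python3 -c "
from h import *
bed()"
```

```text
t 20.3 p [ 524.7 -219.7  102.4] yaw 11.92 tilt [0.0022 0.0047] F [-10.11  -2.58   8.87] M [-0.48  2.09  0.04] w 38.3 q [ 35.  26. -21. 108.  12.  47. -70.]
lead bed x 120.6 lateral -1.2  Fx -10.43 Fy -0.43
```

Request:
play_rows:
  moves: "0 0.005 0 0.004 -0.0005 -0.0007 1; 0 0.005 0 0.006 -0.0005 -0.001 1; 0 0.005 0 0.008 -0.0005 -0.001 1; 0 0.005 0 0.009 -0.0005 -0.001 1"

```text
time: 20.8
eef_pos: [530.0, -218.4, 102.5]
tool_rot: [[0.979, 0.205, -0.0], [0.205, -0.979, 0.005], [0.001, -0.005, -1.0]]
contact_force: [-9.0, -1.2, 4.0]
gripper_width: 38.2
```

Run:
```python
from h import *
bed()
c=ctrl.camera("wrist");pickle.dump(c,open("w12.pkl","wb"));cv2.imwrite("pics/w12.png",c["img"])
t=ctrl.camera("top");pickle.dump(t,open("t12.pkl","wb"))
cr=cv2.resize(t["img"][110:220,340:440],None,fx=5,fy=5,interpolation=cv2.INTER_CUBIC)
cv2.imwrite("pics/v12.png",np.hstack([cr[:400,:320],cv2.resize(c["img"],None,fx=.75,fy=.75)[:300].repeat(1,0) if 0 else cv2.copyMakeBorder(c["img"][:260,180:620],0,140,0,0,cv2.BORDER_CONSTANT)]))
```

```text
t 20.8 p [ 530.  -218.4  102.5] yaw 11.85 tilt [-0.0002  0.0052] F [-9.01 -1.25  4.03] M [-0.53  1.82  0.02] w 38.2 q [ 34.  27. -21. 108.  12.  48. -71.]
lead bed x 126.0 lateral -1.0  Fx -9.08 Fy 0.65
```

View pics/v12.png

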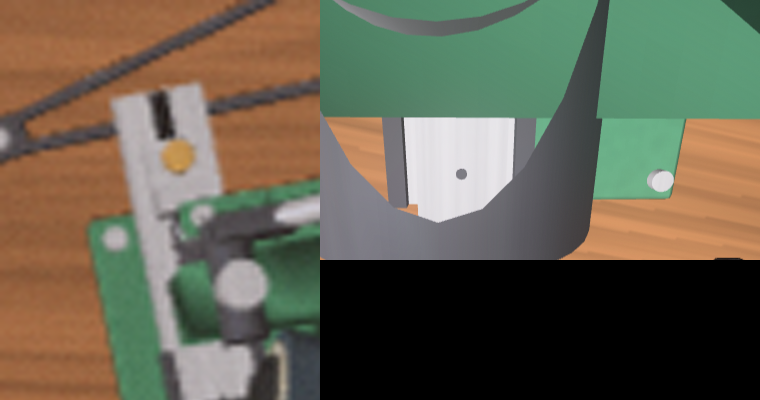

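Run:
```python
from h import *
c=pickle.load(open("w12.pkl","rb"));o=-c["R"].T@c["t"];u=np.array([.9781,.2079]);n=np.array([-.2079,.9781])
B=lambda p:np.round([(p[:2]-[565.1,-209.9])@u,(p[:2]-[565.1,-209.9])@n,p[2]],1)
print("cam",o.round(1),B(o),"axis",c["R"][2].round(2))
P=cloud(c)
for v,w in((50,300),(110,300),(180,230),(230,320),(200,440),(230,480),(100,440),(5,430),(250,520)):print(v,w,c["range_z"][v,w],B(P[v,w]))
```

```text
cam [ 611.8 -201.8  264.4] [ 47.3  -1.8 264.4] axis [-0.3  -0.06 -0.95]
50 300 0.0 [ 47.3  -1.8 264.4]
110 300 0.0 [ 47.3  -1.8 264.4]
180 230 270.34872 [-17.   75.3   1.7]
230 320 0.0 [ 47.3  -1.8 264.4]
200 440 0.0 [ 47.3  -1.8 264.4]
230 480 284.87952 [ -62.8 -139.8   -0.4]
100 440 0.0 [ 47.3  -1.8 264.4]
5 430 0.0 [ 47.3  -1.8 264.4]
250 520 291.42276 [ -82.6 -178.9   -1.2]
```

The frame shows the blank between the guides under the arm. The camera is only a viewpoint and the stated body is clear of the arm by more than 25 mm. I creep on with a capped push: about 3 N/mm, sliding at about 9 N.

Request:
play_rows:
  moves: "0 0.003 0 0.003 0 -0.0005 1; 0 0.003 0 0.005 0 -0.0005 1; 0 0.003 0 0.006 0 -0.0005 1; 0 0.003 0 0.006 0 -0.0005 1"

```text
time: 21.4
eef_pos: [532.9, -218.1, 102.4]
tool_rot: [[0.979, 0.205, -0.004], [0.205, -0.979, 0.005], [-0.003, -0.006, -1.0]]
contact_force: [-8.5, -0.9, 4.3]
gripper_width: 38.0
```

```bash
python3 -c "
from h import *
bed()"
```

```text
t 21.4 p [ 532.9 -218.1  102.4] yaw 11.81 tilt [-0.0038  0.0051] F [-8.55 -0.94  4.34] M [-0.43  1.84  0.04] w 38.0 q [ 34.  27. -21. 107.  12.  48. -71.]
lead bed x 128.9 lateral -1.3  Fx -8.56 Fy 0.85
```

Request:
play_rows:
  moves: "0 0.005 -0.003 0.003 -0.001 -0.0005 1; 0 0.005 -0.003 0.005 -0.001 -0.0005 1; 0 0.005 -0.003 0.006 -0.001 -0.0005 1; 0 0.005 -0.003 0.006 -0.001 -0.0005 1"

```text
time: 21.9
eef_pos: [535.5, -217.3, 102.4]
tool_rot: [[0.979, 0.206, -0.005], [0.206, -0.979, 0.005], [-0.004, -0.006, -1.0]]
contact_force: [-8.6, -2.7, 5.3]
gripper_width: 38.4
```

```bash
python3 -c "
from h import *
bed()"
```

```text
t 21.9 p [ 535.5 -217.3  102.4] yaw 11.9 tilt [-0.0053  0.0048] F [-8.61 -2.72  5.34] M [-0.56  1.74  0.02] w 38.4 q [ 34.  27. -21. 107.  12.  49. -71.]
lead bed x 131.6 lateral -1.1  Fx -8.99 Fy -0.87
```

Request:
play_rows:
  moves: "0 0.005 -0.003 0.003 -0.001 -0.0005 1; 0 0.005 -0.003 0.005 -0.001 -0.0005 1; 0 0.005 -0.003 0.0055 -0.001 -0.0005 1; 0 0.005 -0.003 0.0055 -0.001 -0.0005 1"

```text
time: 22.4
eef_pos: [537.6, -216.8, 102.4]
tool_rot: [[0.978, 0.207, -0.007], [0.207, -0.978, 0.005], [-0.006, -0.006, -1.0]]
contact_force: [-7.9, -2.8, 5.1]
gripper_width: 38.5
```

```bash
python3 -c "
from h import *
bed()"
```

```text
t 22.4 p [ 537.6 -216.8  102.4] yaw 11.98 tilt [-0.007   0.0045] F [-7.93 -2.81  5.11] M [-0.7   1.78 -0.03] w 38.5 q [ 34.  27. -21. 107.  12.  49. -71.]
lead bed x 133.8 lateral -1.0  Fx -8.34 Fy -1.10
```

Request:
play_rows:
  moves: "0 0.008 0 0.003 -0.0003 -0.0005 1; 0 0.008 0 0.005 -0.0003 -0.0007 1; 0 0.008 0 0.0055 -0.0003 -0.0007 1; 0 0.008 0 0.0055 -0.0003 -0.0007 1"

```text
time: 22.9
eef_pos: [538.1, -216.8, 102.4]
tool_rot: [[0.979, 0.206, -0.01], [0.206, -0.979, 0.005], [-0.008, -0.007, -1.0]]
contact_force: [-12.0, -2.6, 7.4]
gripper_width: 38.0
```

```bash
python3 -c "
from h import *
bed()"
```

```text
t 22.9 p [ 538.1 -216.8  102.4] yaw 11.89 tilt [-0.0096  0.0051] F [-11.99  -2.6    7.37] M [-0.52  2.59  0.03] w 38.0 q [ 33.  27. -21. 106.  12.  49. -71.]
lead bed x 134.3 lateral -1.1  Fx -12.27 Fy -0.05
```

Request:
play_rows:
  moves: "0 0.008 0 0.003 -0.0003 -0.0005 1; 0 0.008 0 0.005 -0.0003 -0.0007 1; 0 0.008 0 0.0055 -0.0003 -0.0007 1; 0 0.008 0 0.0055 -0.0003 -0.0007 1"

```text
time: 23.4
eef_pos: [538.1, -216.8, 102.4]
tool_rot: [[0.979, 0.205, -0.013], [0.205, -0.979, 0.006], [-0.012, -0.008, -1.0]]
contact_force: [-13.2, -1.7, 9.3]
gripper_width: 38.5
```

```bash
python3 -c "
from h import *
bed()"
```

```text
t 23.4 p [ 538.1 -216.8  102.4] yaw 11.81 tilt [-0.0132  0.0057] F [-13.2   -1.68   9.33] M [-0.55  2.84  0.06] w 38.5 q [ 33.  28. -21. 106.  12.  49. -71.]
lead bed x 134.3 lateral -1.1  Fx -13.26 Fy 1.10
```

Run:
```python
from h import *
u=np.array([.9781,.2079]);n=np.array([-.2079,.9781])
def bedc(P):d=P[...,:2]-[565.1,-209.9];return np.stack([d@u,d@n,P[...,2]],-1)
for nm in("top","scene"):
    c=ctrl.camera(nm);pickle.dump(c,open(nm+"13.pkl","wb"));Q=bedc(cloud(c))
    for lo,hi in((132,150),):
        m=(Q[...,0]>100)&(Q[...,0]<215)&(abs(Q[...,1])<26)&(Q[...,2]>lo)&(Q[...,2]<hi)
        print(nm,m.sum(),"bed x pct",np.percentile(Q[m][:,0],[0,5,25,50,75,100]).round(0),"z",np.median(Q[m][:,2]).round(0))
    # where the strap lead/gauge project
    for X in((0,24),(134.3,0),(134.3,17),(134.3,-17),(215,0)):
        w=np.array([565.1,-209.9])+X[0]*u+X[1]*n;print(X,proj(c,[[*w,123]]).round(1))
c=pickle.load(open("scene13.pkl","rb"));a=c["img"][160:215,205:285];t=pickle.load(open("top13.pkl","rb"))["img"][120:200,355:405]
cv2.imwrite("pics/v13.png",np.hstack([cv2.resize(a,(560,385),interpolation=cv2.INTER_CUBIC),cv2.resize(t,(240,385),interpolation=cv2.INTER_CUBIC)]))
```

```text
top 112 bed x pct [105. 109. 130. 147. 166. 182.] z 142.0
(0, 24) [[378.1 196.7]]
(134.3, 0) [[377.3 153.3]]
(134.3, 17) [[371.9 154.3]]
(134.3, -17) [[382.6 152.4]]
(215, 0) [[372.3 128.5]]
scene 115 bed x pct [101. 106. 125. 143. 154. 183.] z 141.0
(0, 24) [[273.7 171.8]]
(134.3, 0) [[242.1 187.5]]
(134.3, 17) [[245.7 189.4]]
(134.3, -17) [[238.5 185.7]]
(215, 0) [[224.6 199.3]]
```

View pics/v13.png

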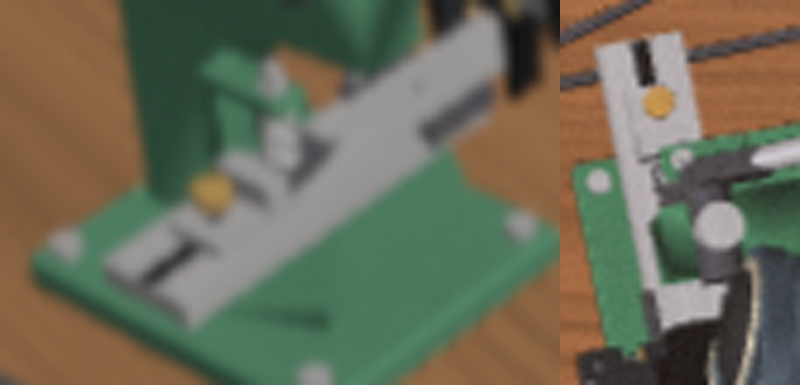

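The lead sits at the dark gauge face, around (262,188) in the left part, and the brass screw is in its place. Twice the capped push rose from 8.4 to 13 N with no motion, at lead x = 134.3, which is inside the gauge's 131–145 range. I relax, open, then check for movement.

Request:
play_rows:
  moves: "0 0.005 0 0.002 0 -0.001 1; 0 0.005 0 0.0015 0 -0.0015 1; 0 0.005 0 0.0015 0 -0.0015 0.3; 0 0.005 0 0.0015 0 -0.0015 -0.2; 0 0.005 0 0.0015 0 -0.0015 -1; 0 0.005 0 0.0015 0 -0.0015 -1; 0 0.005 0 0.0015 0 -0.0015 -1; 0 0.005 0 0.0015 0 -0.0015 -1"

```text
time: 24.5
eef_pos: [539.8, -216.4, 104.0]
tool_rot: [[0.979, 0.205, -0.008], [0.205, -0.979, 0.007], [-0.006, -0.008, -1.0]]
contact_force: [0.3, 0.3, 0.2]
gripper_width: 80.4
```

Run:
```python
from h import *
bed()
A=pickle.load(open("d0.pkl","rb"))
for nm,f in(("top","top13.pkl"),("scene","scene13.pkl")):
    for c in(A[nm],pickle.load(open(f,"rb")),ctrl.camera(nm)):
        w=proj(c,[[738,-173,145]])[0].astype(int);h=cv2.cvtColor(c["img"],cv2.COLOR_BGR2HSV)[w[1]-22:w[1]+22,w[0]-22:w[0]+22]
        m=(h[...,1]>130)&(h[...,2]>140)&(h[...,0]>15)&(h[...,0]<28);wt=m*1.0;v,u=np.where(m);print(nm,m.sum(),(u.mean()+w[0]-22).round(2),(v.mean()+w[1]-22).round(2))
```

```text
t 24.5 p [ 539.8 -216.4  104. ] yaw 11.81 tilt [-0.0078  0.0067] F [0.26 0.29 0.16] M [-0.08  0.03 -0.01] w 80.4 q [ 34.  27. -21. 106.  12.  49. -71.]
lead bed x 136.0 lateral -1.1  Fx 0.32 Fy 0.23
top 22 375.09 140.91
top 22 375.09 140.91
top 22 375.09 140.91
scene 10 234.8 187.0
scene 9 234.89 187.11
scene 9 234.89 187.11
```

The gauge screw hasn't moved by even a pixel. I back off.

Request:
play_rows:
  moves: "0 0 0 -0.01 0 0 -1; 0 0 0 -0.03 0 -0.005 -1; 0 0 0 -0.06 0 -0.02 -1; 0 0 0 -0.08 0 -0.06 -1; 0 0 0 -0.09 0 -0.11 -1; 0 0 0 -0.09 0 -0.16 -1; 0 0 0 -0.09 0 -0.18 -1; 0 0 0 -0.09 0 -0.18 -1"

```text
time: 25.6
eef_pos: [452.6, -236.7, 286.2]
tool_rot: [[0.979, 0.203, -0.005], [0.203, -0.979, 0.004], [-0.004, -0.005, -1.0]]
contact_force: [-0.3, -0.9, -0.6]
gripper_width: 87.0
```

Run:
```python
from h import *
st();u=np.array([.9781,.2079]);n=np.array([-.2079,.9781])
c=ctrl.camera("wrist");cv2.imwrite("pics/w14.png",c["img"])
hs=cv2.cvtColor(c["img"],cv2.COLOR_BGR2HSV);m=(hs[...,1]<60)&(hs[...,2]>165);m[255:]=0
for b in blobs(m,600):
    v,w=np.where(b);r=ray(c,np.c_[w,v],123)[:,:2]-[565.1,-209.9];q=np.c_[r@u,r@n]
    e=q[q[:,0]<q[:,0].min()+25];print(b.sum(),w.mean().round(),v.mean().round(),"bed x",q[:,0].min().round(1),q[:,0].max().round(1),"y at tail",e[:,1].min().round(1),e[:,1].max().round(1))
```

```text
t 25.6 p [ 452.6 -236.7  286.2] yaw 11.74 tilt [-0.0053  0.0043] F [-0.28 -0.93 -0.57] M [ 0.06 -0.03 -0.01] w 87.0 q [ 43.  10. -23. 104.   4.  67. -59.]
5554 318.0 54.0 bed x -46.3 49.3 y at tail -20.5 26.9
840 26.0 74.0 bed x -28.5 7.4 y at tail 255.4 291.6
```

Run:
```python
from h import *
u=np.array([.9781,.2079]);n=np.array([-.2079,.9781]);o=np.array([565.1,-209.9])
c=ctrl.camera("wrist");hs=cv2.cvtColor(c["img"],cv2.COLOR_BGR2HSV);m=(hs[...,1]<60)&(hs[...,2]>165)
for v in range(30,125,8):
    w=np.where(m[v,250:400])[0]+250
    if len(w):
        r=ray(c,[[w[0]-.5,v],[w[-1]+.5,v]],123)[:,:2]-o;print(v,(r@u).round(1)[0],(r@n).round(1))
A=pickle.load(open("d0.pkl","rb"));B={k:ctrl.camera(k) for k in("top","scene")}
for k in("top","scene"):
    for y in(-8,8,14):
        P=[[*(o+x*u+y*n),123] for x in range(116,160,2)];P2=[[*(o+x*u+y*n),142] for x in range(116,160,2)]
        for D,PP in((A,P),(B,P)):
            q=proj(D[k],PP).astype(np.float32);g=cv2.cvtColor(D[k]["img"],cv2.COLOR_BGR2GRAY)
            print(k,y,cv2.remap(g,q[None,:,0],q[None,:,1],cv2.INTER_LINEAR)[0].tolist())
```

```text
30 24.5 [ 22.9 -23.4]
38 18.0 [ 23.1 -23.6]
46 11.5 [ 23.3 -23.7]
54 4.9 [ 23.5 -23.8]
62 -1.9 [ 19.1 -21.2]
70 -8.7 [ 19.3 -20.4]
78 -15.6 [ 28.8 -20.5]
86 -22.6 [ 26.2 -20.6]
94 -29.7 [ 18.9 -20.7]
102 -37.0 [ 19.1 -20.8]
110 -44.3 [ 19.3 -20. ]
top -8 [77, 78, 80, 80, 77, 80, 92, 121, 142, 154, 161, 163, 158, 141, 127, 142, 157, 167, 169, 169, 167, 169]
top -8 [79, 79, 82, 81, 78, 83, 95, 121, 139, 150, 165, 170, 163, 146, 131, 147, 163, 173, 174, 174, 174, 175]
top 8 [75, 75, 86, 94, 97, 100, 117, 153, 126, 96, 84, 84, 93, 134, 166, 169, 169, 169, 168, 168, 167, 168]
top 8 [80, 80, 94, 108, 117, 124, 130, 123, 113, 111, 123, 117, 100, 139, 171, 175, 176, 176, 174, 173, 174, 175]
top 14 [152, 130, 135, 146, 146, 147, 147, 149, 153, 158, 137, 107, 117, 136, 159, 163, 164, 165, 163, 161, 163, 167]
top 14 [158, 137, 142, 153, 153, 155, 157, 157, 160, 165, 145, 113, 124, 142, 166, 171, 172, 169, 168, 170, 170, 173]
scene -8 [140, 144, 146, 148, 145, 140, 131, 120, 108, 100, 93, 97, 105, 115, 124, 129, 132, 131, 127, 120, 114, 108]
scene -8 [135, 141, 146, 149, 147, 142, 134, 123, 110, 101, 95, 98, 106, 116, 125, 131, 133, 133, 129, 122, 116, 110]
scene 8 [104, 106, 113, 119, 125, 135, 141, 142, 142, 139, 133, 127, 125, 126, 133, 141, 144, 147, 149, 149, 148, 148]
scene 8 [113, 110, 115, 121, 127, 137, 144, 145, 144, 141, 135, 129, 127, 128, 135, 143, 147, 149, 151, 151, 151, 150]
scene 14 [134, 136, 139, 138, 138, 140, 141, 142, 144, 144, 143, 142, 140, 139, 140, 142, 145, 146, 147, 147, 147, 147]
scene 14 [144, 142, 143, 140, 138, 141, 143, 144, 146, 147, 146, 145, 143, 142, 142, 145, 147, 148, 149, 150, 150, 150]
```

```bash
python3 -c "
from h import *
st();print(ctrl.finish_job())"
```

```text
t 25.8 p [ 451.8 -235.9  282.9] yaw 11.8 tilt [-0.0108  0.0079] F [ 1.04 -0.23  0.96] M [0.03 0.   0.01] w 87.0 q [ 43.  10. -23. 104.   4.  67. -59.]
the job is handed in; nothing more can be done
None
```

The job is done and handed in at 25.8 s. The blank lies between the strip guides under the shoe, with its lead against the end gauge, and the robot has let go and backed clear.

**What I did**
- **Drawing it out:** I drew the blank 70 mm along the anvil with a light press (5 to 9 N at my readings) until the tail jutted about 44 mm over the heel.
- **Lifting and laying:** I pinched the jutting tail by its edges, lifted it, levelled a droop of about 2 to 3° and laid the blank between the guides.
- **Feeding:** I fed it under the shoe with a peak push of about 15 N, then crept forward with a limited push. It stopped dead at 134.3 mm, inside the gauge's 131–145 mm range. The push rose from 8.4 to 13.3 N there with no motion, so the gauge carried about 5 N against its 18 N slip limit.

**Last checks**
- **Gauge:** the brass thumbscrew had not moved: identical in the top view and within 0.15 pixel in the scene view.
- **Blank:** with the gripper clear, the tail measured 46 mm out in front of the bed, which matches the lead at the gauge. It lies straight, about 1 mm off the guides' centreline.

**Weaker points**
- **Contact with the gauge:** I inferred this from the push force. The top picture only places the gauge face at roughly 134–138 mm.
- **Depth readings:** the wrist camera's range gave false slopes, so I judged flatness from the blank's known width instead. That check was made before the blank went under the shoe and not repeated after I let go.
- **Hammer, brush and tongs:** I kept well away from them but made no separate check that they had not moved.

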